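Set a lath to the fence and length stop of a sawing board

TASK

The pine lath lying askew on the sawing board is to be set up for sawing to length: with the fingertips, push it back so that it lies tight along the fence, and slide it along so that its end is tight against the length stop, touching both when you finish. Only push it along the board, do not pick it up or tip it off the board's surface, and leave the offcut, tape measure, jar and pencil where they are. Take the hand away at the end.

Things in the scene. Friction and masses are not known exactly. Their poses are not given: they have to be found in the camera images.
- board: Sawing board screwed to the deck: wooden base 190 (x) x 360 (y) x 15 mm thick, dark fence along its far edge. Origin: centre of its underside, on the deck. Own x points from its front edge to the fence, y along the fence to the stop (robot's left), z up; turned up to 0.25 rad. The fence is 25 mm thick (own x 70 to 95), its top 50 mm above the deck, with a 2 mm saw kerf at own y -100.
- fence_face (a point): Middle of the fence's working face (looking to the board's front edge), at own (70, 0, 25.5) mm of the board; axes as the board's. The lath's rear edge goes against this face.
- stop_face (a point): Centre of the length stop's working face, looking along the board's -y. The stop, a fixed dark wooden block in front of the fence's left part, stands out 45 mm from the fence face, is 35 mm wide along the fence and 47 mm high above the base; its place along the fence varies. Point: 22 mm before the fence face, 10.5 mm above the base's top; axes as the board's.
- lath_centre (a point): Centre of the loose pine lath, a bar 44 mm wide (own x) x 260 long (own y) x 21 thick, 0.1 to 0.2 kg, flat on the base (top 36 mm above the deck). Own x points to its fence side, own y to its stop end. Starts 20 mm or more clear of fence and stop, up to 0.2 rad askew; its right end may stick out past the board. Slides on wood friction, about 0.5 to 2 N.
- lath_stop_end (a point): Centre of the lath's end face nearest the stop (the robot's left): 130 mm along own +y from its centre, half-way up and half-way across; axes as the lath's.
- lath_free_end (a point): Centre of the lath's other end face (the robot's right): 130 mm along own -y from its centre; axes as the lath's.
- offcut: Bystander: short pine offcut 44 x 85 x 21 mm lying on the deck before the board's front edge. Origin: centre of its underside.
- tape: Bystander: black tape measure 34 x 62 mm, 62 mm high, standing on the deck left of the board. Origin: centre of its underside.
- jar: Bystander: glass jar with a steel lid, 60 mm across, 75 mm high, on the deck left of the board. Origin: centre of its underside.
- pencil: Bystander: flat carpenter's pencil 9 x 175 x 8 mm lying on the deck behind the fence. Origin: centre of its underside.

How it is judged:
By the outcome, as a careful person would: the job done as asked, in the order asked, and still so for the second after the job is handed in, with the robot touching nothing.
It also fails if it takes over 58 s, if anything falls off the work surface, if the arm or the gripper's body presses on something with over 40 N, if the wrist force passes 120 N, or if a joint passes its speed limit or range.

ROBOT

A 6-joint arm with a two-finger parallel gripper is mounted at the origin on the work surface. World frame = base frame: x ahead of the robot, y to its left, z up, the work surface at z = 0. Lengths are in mm, angles in rad, forces in N, time in s.
With the tool pointing down it reaches from about 300 to 750 mm from the base axis. Payload 8.5 kg.
Tool frame: the origin (TCP) lies where the fingers leave the gripper's body, on its centre line; the fingertips stand 64 mm ahead of it and the grasp point (between the pads) lies 45 mm ahead of it; z points along the fingers, x is the direction in which the jaws open and shut, and the axes are right-handed (so a half turn about z gives the same grasp; the last joint's range is limited). The gripper opens to 88 mm and grips with 3 to 60 N. Pads are 18 mm wide; open, the fingers measure 123 mm over their backs; the gripper's body (75 mm by 187 mm) begins 45 mm behind the grasp point.
Start: joints at [1.062, 0.381, 1.297, -0, 1.464, -0.215], TCP at [159.267, 526.417, 302.748] pointing down, gripper open.
Joint ranges: [-3.11, 3.11], [-0.89, 2.33], [0.22, 2.48], [-1.42, 4.56], [0.17, 2.85], [-2.88, 2.88]. Speed limits (rad/s): [2.39, 2.39, 3.14, 3.14, 3.14, 3.14].

INTERFACE

Orientations are given as a 3x3 rotation matrix whose columns are the frame's x, y, z axes.
In Python, from station import env, read_camera, get_calibration gives the robot as it stands.
- The arm moves only by the tool step_arm, never from a script. Its arguments are lists of equal length, an entry for each row: "xyz": the shift along the world's x, y, z in mm, a list of three; "turn": the turn about the world's z in rad. In form: {"xyz": [[x, y, z], ...], "turn": [turn, ...]}. A call has exactly 10 rows; each row is the pose to reach, as a shift and turn from the pose commanded when the call began; what a row does not reach only later rows make up. A row lasts 1/8 s, in which the tool goes at most 62.5 mm and 10.7 degrees, less where a joint would pass 70% of its speed; a pose out of reach is approached as far as the arm can. A call with a gripper value outside its range is refused whole. "claw" is the opening in per cent of the stroke, from 0 (shut) to 100 (fully open), set as the call begins (left out, the last holds). The fingers move at their own pace and stop on an object; the grip force is fixed at half the most. Time passes only in rows, so rows that repeat a pose let the fingers close, or fill a call up. It gives the time, the measured TCP pose, the force and the opening at its end, in the units of the state.
- env.state(): the state, without advancing time (a new reading comes with each control period).
- read_camera(name): name is "scene" or "top"; returns (picture, depth): 480x640x3 uint8, blue, green, red; 480x640 float32, mm along the optical axis (not along the pixel's ray), 0 where there is no reading.
- get_calibration(name): a dict with "fovy" (degrees; the focal length in pixels is half the picture's height over the tangent of half this angle, whatever the lens; pixels are square), "cx", "cy" (the principal point, pixels), "R" (3x3) and "t" (3): a world point X has camera coordinates R X + t. Camera axes: x right, y down, z forward; pixel columns grow to the right and rows downward; lengths in mm; the calibration is good to about 2 mm. A picture is of the moment at which its call begins. get_calibration takes no time and is no camera call.
- env.close_job(): hands the job in, once; it reports no verdict.
The state is a dict: "t": time; "joints": joint angles; "dq": joint speeds; "effort": joint torques, N m; "position": TCP position; "orientation": TCP orientation; "ft_force": force on the tool from outside, world axes, zero at the start; "wrist_torque": the same for the moment, N m; "width": finger opening in mm.
Only numpy, scipy, OpenCV 4.12 (cv2) and the standard library are available. Lean on these libraries where they do the work, as an engineer would, in place of code of your own. Each camera call takes 0.05 s, during which the arm holds its last target.

## Working session

There is one attempt and no reset: what is moved stays moved. The work goes in short steps, Python scripts to look and compute and a tool call to move; the robot and the scene stay as the last step left them, time stands still between calls to the robot, and variables do not carry over. Pictures are saved under pics/ and viewed, and the job is handed in when it is done.

Besides the shell and the picture viewer there is one more tool, called after ">>>" in YAML: its name, and indented under it one key for each argument. step_arm: Moves the arm, as the interface text tells. Its arguments: {"type":"object","properties":{"xyz":{"type":"array"},"turn":{"type":"array"},"claw":{"type":"number"}},"required":["xyz","turn"]}

```bash
ls; mkdir -p pics; python3 - <<'E'
from station import env, read_camera, get_calibration
import cv2,numpy as np
s=env.state(); print(s['t'],s['position'],np.round(s['orientation'],3).tolist(),s['width'])
for n in('scene','top'):
    p,d=read_camera(n); cv2.imwrite(f'pics/{n}0.png',p); np.save(f'pics/{n}0.npy',d)
    c=get_calibration(n); print(n,c)
E
```

```text
pics
0.0 [159.18011852 526.26882717 302.1371456 ] [[0.29, 0.957, -0.001], [0.957, -0.29, -0.001], [-0.001, -0.0, -1.0]] 87.98099639048831
scene {'fovy': 47.37714641173762, 'cx': 316.17828091419864, 'cy': 227.70101011458274, 'R': array([[-0.71145477,  0.70251358, -0.01751489],
       [ 0.40494211,  0.38947132, -0.82724481],
       [-0.57432917, -0.59563979, -0.56156856]]), 't': array([ 352.4409974 , -185.11223852, 1490.71689733])}
top {'fovy': 42.36086450254414, 'cx': 323.63376672125236, 'cy': 241.44205244067268, 'R': array([[ 0.02310589, -0.9997044 ,  0.007565  ],
       [-0.99284463, -0.02383279, -0.11701089],
       [ 0.11715659, -0.00480723, -0.99310182]]), 't': array([  43.69853912,  532.4194039 , 1182.91437487])}
```

View pics/scene0.png

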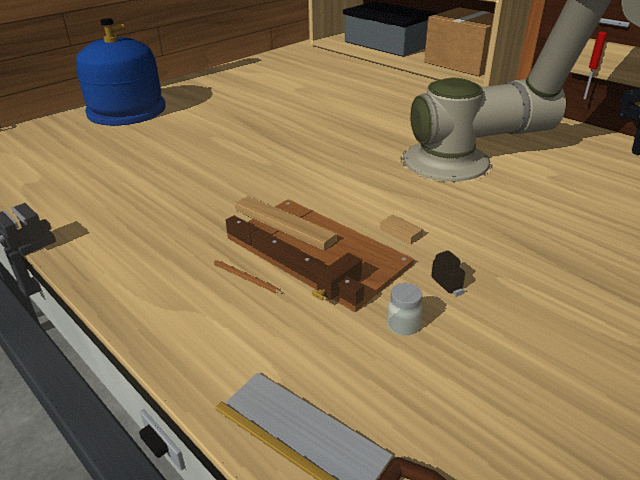

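View pics/top0.png

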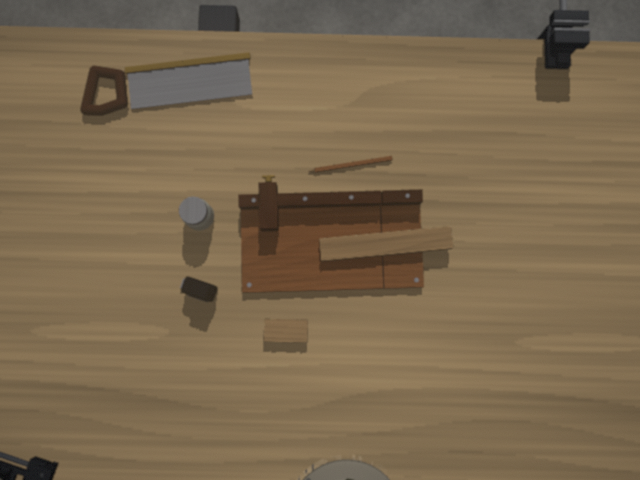

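The top view shows the board at about (240–423, 190–293) and the stop at (268, 205). The lath runs from (320, 248) to (452, 238), the offcut is at (286, 330), the tape at (199, 289), the jar at (196, 212) and the pencil at (350, 164). Next I'll measure them.

```bash
cat > h.py <<'E'
import cv2,numpy as np
from station import env, read_camera, get_calibration
def cal(n):
    c=get_calibration(n); f=240/np.tan(np.radians(c['fovy']/2)); return f,c['cx'],c['cy'],np.array(c['R']),np.array(c['t'])
def ray(n,px,z):
    f,cx,cy,R,t=cal(n); px=np.atleast_2d(px).astype(float)
    d=np.c_[(px[:,0]-cx)/f,(px[:,1]-cy)/f,np.ones(len(px))]@R; o=-R.T@t
    s=(z-o[2])/d[:,2]; return o+s[:,None]*d
def proj(n,X):
    f,cx,cy,R,t=cal(n); c=np.atleast_2d(X)@R.T+t; return np.c_[cx+f*c[:,0]/c[:,2],cy+f*c[:,1]/c[:,2]]
def cloud(n,d):
    f,cx,cy,R,t=cal(n); v,u=np.mgrid[0:480,0:640]
    c=np.stack([(u-cx)/f*d,(v-cy)/f*d,d],-1); return (c-t)@R
E
python3 - <<'E'
from h import *
for n in('top','scene'):
    d=np.load(f'pics/{n}0.npy');W=cloud(n,d);p=cv2.imread(f'pics/{n}0.png')
    for q in ([(385,243),(290,265),(350,199),(268,207),(286,331),(196,212),(199,289),(350,165),(500,250)] if n=='top' else [(290,222),(360,255),(300,245),(335,270)]):
        print(n,q,np.round(W[q[1],q[0]]).tolist(),p[q[1],q[0]], cv2.cvtColor(p,cv2.COLOR_BGR2HSV)[q[1],q[0]])
p=cv2.imread('pics/top0.png')[140:350,170:470]
cv2.imwrite('pics/crop_top.png',cv2.resize(p,None,fx=2.6,fy=2.6,interpolation=cv2.INTER_CUBIC))
p=cv2.imread('pics/scene0.png')[180:340,200:440]
cv2.imwrite('pics/crop_scene.png',cv2.resize(p,None,fx=3.3,fy=3.3,interpolation=cv2.INTER_CUBIC))
E
```

```text
top (385, 243) [531.0, -64.0, 35.0] [ 70  97 120] [ 16 106 120]
top (290, 265) [485.0, 121.0, 16.0] [ 43  69 101] [ 13 146 101]
top (350, 199) [614.0, 7.0, 45.0] [64 70 81] [11 54 81]
top (268, 207) [591.0, 165.0, 64.0] [35 48 67] [ 12 122  67]
top (286, 331) [356.0, 125.0, 26.0] [ 74 104 128] [ 17 108 128]
top (196, 212) [576.0, 299.0, 77.0] [109 109 111] [  0   5 111]
top (199, 289) [432.0, 290.0, 60.0] [37 45 50] [18 66 50]
top (350, 165) [692.0, 6.0, 3.0] [46 69 98] [ 13 135  98]
top (500, 250) [526.0, -298.0, 3.0] [ 81 109 128] [ 18  94 128]
scene (290, 222) [537.0, -38.0, 36.0] [ 69 108 142] [ 16 131 142]
scene (360, 255) [501.0, 133.0, 17.0] [ 49  83 133] [ 12 161 133]
scene (300, 245) [560.0, 18.0, 15.0] [ 42  78 132] [ 12 174 132]
scene (335, 270) [612.0, 169.0, 62.0] [28 42 68] [ 11 150  68]
```

View pics/crop_top.png

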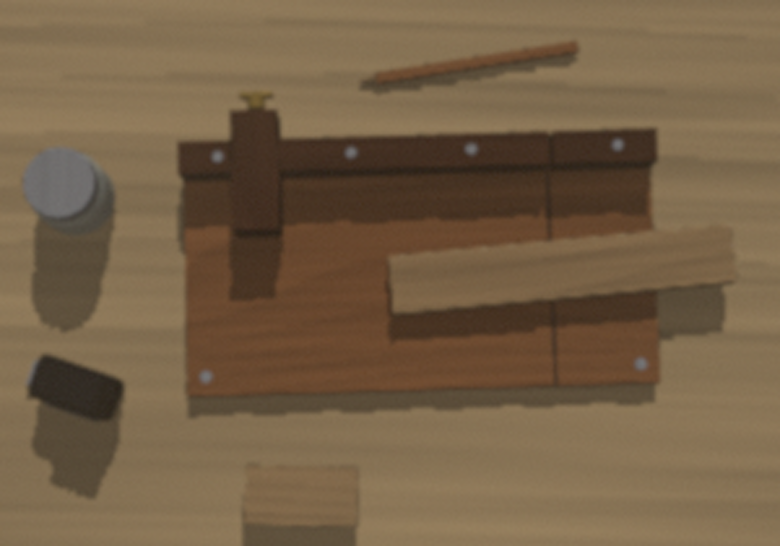

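View pics/crop_scene.png

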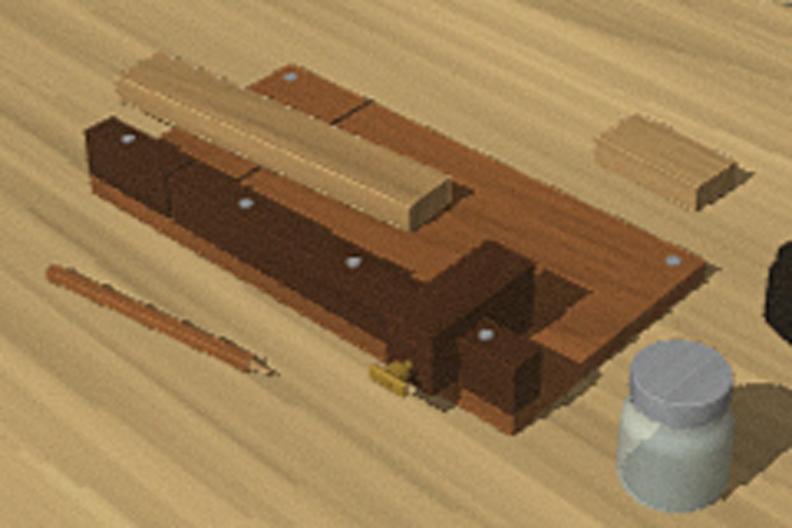

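```bash
python3 - <<'E'
from h import *
def c2p(a): return 170+np.array(a)[:,0]/2.6-0.3, 140+np.array(a)[:,1]/2.6-0.3
def W(a,z): u,v=c2p(a); return ray('top',np.c_[u,v],z)
L=W([(388,257),(391,312),(736,281),(733,228)],36); print('lath',np.round(L,1).tolist(), L[:,:2].mean(0))
print('lath ang', np.arctan2(*(( L[0]+L[1]-L[2]-L[3])[:2]))*-1+0)
F=W([(181,178),(656,163)],50); print('fence front top',np.round(F,1).tolist())
B=W([(188,395),(659,382)],15); print('board front',np.round(B,1).tolist())
S=W([(280,114),(281,233),(232,234)],62); print('stop',np.round(S,1).tolist())
d=np.load('pics/top0.npy');C=cloud('top',d);p=cv2.imread('pics/top0.png');hsv=cv2.cvtColor(p,cv2.COLOR_BGR2HSV)
roi=np.zeros((480,640),bool); roi[175:300,235:460]=1
m=(roi&(C[...,2]>28)&(C[...,2]<43)&(hsv[...,2]>88)).astype(np.uint8)
m=cv2.morphologyEx(m,cv2.MORPH_OPEN,np.ones((3,3)))
n,l,st,ce=cv2.connectedComponentsWithStats(m); i=1+st[1:,4].argmax()
cs,_=cv2.findContours((l==i).astype(np.uint8),cv2.RETR_EXTERNAL,cv2.CHAIN_APPROX_NONE)
X=ray('top',cs[0][:,0],36)[:,:2].astype(np.float32); r=cv2.minAreaRect(X); print('lath rect',r,cv2.boxPoints(r).round(1).tolist())
f=(roi&(C[...,2]>38)&(C[...,2]<57)&(hsv[...,2]<90)).astype(np.uint8)
f[:, 255:282]=0; f=cv2.morphologyEx(f,cv2.MORPH_OPEN,np.ones((3,3)))
# bottom edge of fence per column
P=[(u,np.nonzero(f[:,u])[0].max()+.5) for u in range(286,420) if f[:,u].any()]
X=ray('top',P,50); k=np.polyfit(X[:,1],X[:,0],1); print('fence face x=',k, 'res',np.std(X[:,0]-np.polyval(k,X[:,1])))
s=(roi&(C[...,2]>56)&(C[...,2]<70)).astype(np.uint8)
P=[(np.nonzero(s[v])[0].max()+.5,v) for v in range(190,226) if s[v].any()]
X=ray('top',P,62); k=np.polyfit(X[:,0],X[:,1],1); print('stop face y=',k,np.std(X[:,1]-np.polyval(k,X[:,0])),X[:,0].min(),X[:,0].max())
# offcut etc
r=cv2.minAreaRect(ray('top',np.array([(245,466),(357,466),(357,525),(244,525)])/2.6+[169.7,139.7],21)[:,:2].astype(np.float32)); print('offcut',r)
print('tape',W([(40,356),(122,378),(108,420),(30,395)],62).round())
E
```

```text
lath [[536.1, 65.6, 36.0], [494.7, 62.3, 36.0], [524.3, -196.2, 36.0], [564.4, -194.0, 36.0]] [529.88904141 -65.55652508]
lath ang 0.1111049755353119
fence front top [[590.1, 221.3, 50.0], [610.1, -133.3, 50.0]]
board front [[430.0, 214.2, 15.0], [448.2, -142.1, 15.0]]
stop [[637.9, 148.2, 62.0], [548.8, 144.6, 62.0], [547.2, 180.6, 62.0]]
lath rect ((530.7554321289062, -65.18162536621094), (44.340370178222656, 259.4819030761719), 6.611778736114502) [[493.79998779296875, 61.099998474121094], [523.7000122070312, -196.60000610351562], [567.7000122070312, -191.5], [537.7999877929688, 66.19999694824219]]
fence face x= [-5.15606254e-02  6.03458419e+02] res 0.6487751486831184
stop face y= [ -0.64713242 523.55673311] 41.822691410695974 557.1206637210098 629.8769061706099
offcut ((356.9757385253906, 126.48223876953125), (43.6628532409668, 84.21658325195312), 1.3053337335586548)
tape [[454. 317.  62.]
 [440. 257.  62.]
 [409. 266.  62.]
 [426. 323.  62.]]
```

Measured in board axes, with yaw +0.052:
- Fence face: ex = 602.7.
- Stop face: ey ≈ 116.
- Lath centre: (526, -93), with +0.06 rad of skew. It needs about +54.5 towards the fence and then +79 towards the stop.

First I'll move in front of the lath with the fingers open and the jaw axis along the fence.

>>> step_arm:
  xyz:
    - [27,-51,-12]
    - [54,-102,-24]
    - [81,-153,-36]
    - [108,-204,-48]
    - [135,-255,-60]
    - [162,-306,-72]
    - [189,-357,-84]
    - [216,-408,-96]
    - [243,-459,-108]
    - [270,-510,-120]
  turn: [0.035,0.07,0.105,0.14,0.175,0.21,0.245,0.28,0.315,0.346]
  claw: 100

```text
t: 1.35
position: [429.8, 14.5, 182.3]
orientation: [[-0.053, 0.999, 0.0], [0.999, 0.053, 0.0], [0.0, 0.0, -1.0]]
ft_force: [0.4, 0.6, -1.2]
width: 88.3
```

>>> step_arm:
  xyz:
    - [23,-42,-5]
    - [47,-84,-20]
    - [47,-84,-50]
    - [47,-84,-75]
    - [47,-84,-90]
    - [47,-84,-98]
    - [47,-84,-98]
    - [47,-84,-98]
    - [47,-84,-98]
    - [47,-84,-98]
  turn: [0,0,0,0,0,0,0,0,0,0]

```text
t: 2.6
position: [476.4, -67.6, 85.1]
orientation: [[-0.052, 0.999, 0.001], [0.999, 0.052, -0.0], [-0.0, 0.001, -1.0]]
ft_force: [0.3, 0.6, -0.2]
width: 88.2
```

```bash
python3 - <<'E'
from h import *
for n in('scene','top'):
    p,d=read_camera(n); cv2.imwrite(f'pics/{n}1.png',p)
    q=p[180:340,200:440] if n=='scene' else p[140:350,170:470]
    cv2.imwrite(f'pics/c{n}1.png',cv2.resize(q,None,fx=2.6,fy=2.6,interpolation=cv2.INTER_CUBIC))
print(env.state()['position'])
E
```

```text
[476.31237649 -67.5775828   84.92377137]
```

View pics/cscene1.png

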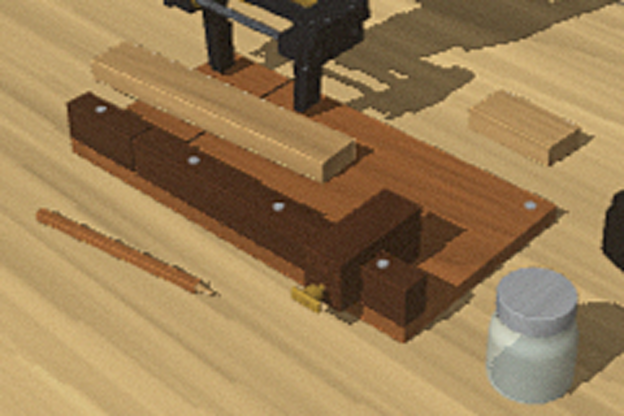

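The scene view shows both fingers on the board in front of the lath's front edge, at about (220, 60) and (308, 95) in the crop. Nothing is touching yet, so I'll push toward the fence.

>>> step_arm:
  xyz:
    - [8,0.4,0]
    - [16,0.8,0]
    - [23,1.2,0]
    - [30,1.5,0]
    - [37,1.9,0]
    - [44,2.3,0]
    - [51,2.6,0]
    - [58,3,0]
    - [63,3.2,0]
    - [66,3.4,0]
  turn: [0,0,0,0,0,0,0,0,0,0]

```text
t: 3.95
position: [542.5, -64.2, 84.7]
orientation: [[-0.052, 0.999, -0.0], [0.999, 0.052, -0.0], [-0.0, -0.0, -1.0]]
ft_force: [-1.5, 0.3, -0.1]
width: 88.1
```

>>> step_arm:
  xyz:
    - [1,0.05,0]
    - [2,0.1,0]
    - [3,0.15,0]
    - [4,0.2,0]
    - [5,0.25,0]
    - [6,0.3,0]
    - [6.5,0.35,0]
    - [7,0.36,0]
    - [7,0.36,0]
    - [7,0.36,0]
  turn: [0,0,0,0,0,0,0,0,0,0]

```text
t: 5.2
position: [549.3, -63.8, 84.8]
orientation: [[-0.052, 0.999, 0.0], [0.999, 0.052, -0.0], [-0.0, 0.0, -1.0]]
ft_force: [0.0, 0.1, -0.8]
width: 88.1
```

```bash
python3 - <<'E'
from h import *
for n in('scene','top'):
    p,d=read_camera(n); cv2.imwrite(f'pics/{n}2.png',p)
    q=p[180:340,200:440] if n=='scene' else p[140:350,170:470]
    cv2.imwrite(f'pics/c{n}2.png',cv2.resize(q,None,fx=2.6,fy=2.6,interpolation=cv2.INTER_CUBIC))
s=env.state();print(s['position'],s['ft_force'],s['wrist_torque'])
E
```

```text
[549.3569516  -63.82210288  84.78222759] [ 0.28617215 -0.87762257  0.61786679] [ 0.04127778  0.03262756 -0.01585153]
```

View pics/cscene2.png

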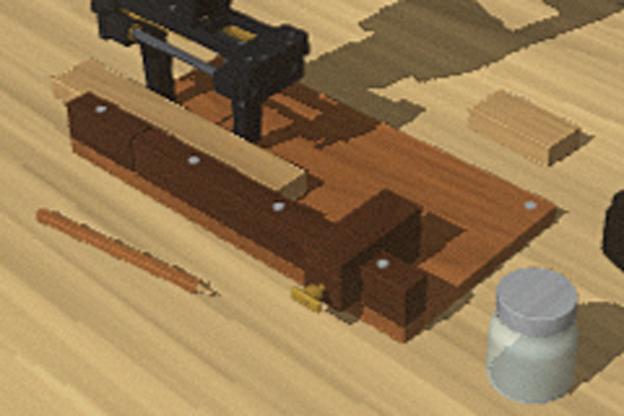

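The lath is nearly parallel and close behind the fence, with no contact force yet. I'll creep on.

>>> step_arm:
  xyz:
    - [0.5,0.03,0]
    - [1,0.05,0]
    - [1.5,0.08,0]
    - [2,0.1,0]
    - [2.5,0.13,0]
    - [3,0.15,0]
    - [3.5,0.18,0]
    - [4,0.2,0]
    - [4,0.2,0]
    - [4,0.2,0]
  turn: [0,0,0,0,0,0,0,0,0,0]

```text
t: 6.55
position: [553.3, -63.6, 84.8]
orientation: [[-0.052, 0.999, 0.0], [0.999, 0.052, 0.0], [-0.0, 0.0, -1.0]]
ft_force: [-0.7, 0.3, 0.9]
width: 87.7
```

>>> step_arm:
  xyz:
    - [0.3,0.02,0]
    - [0.6,0.03,0]
    - [0.9,0.05,0]
    - [1.2,0.06,0]
    - [1.4,0.07,0]
    - [1.6,0.08,0]
    - [1.8,0.09,0]
    - [2,0.1,0]
    - [2,0.1,0]
    - [2,0.1,0]
  turn: [0,0,0,0,0,0,0,0,0,0]

```text
t: 7.8
position: [554.4, -63.6, 84.8]
orientation: [[-0.053, 0.999, -0.003], [0.999, 0.053, -0.0], [0.0, -0.003, -1.0]]
ft_force: [-7.8, -2.6, 6.0]
width: 88.3
```

The contact force rose to 7.8 N, so the lath is against the fence. I'll back off and lift.

>>> step_arm:
  xyz:
    - [-2,-0.1,0]
    - [-8,-0.4,0]
    - [-20,-1,0]
    - [-30,-1.5,0]
    - [-30,-1.5,25]
    - [-30,-1.5,60]
    - [-20,-50,60]
    - [0,-105,60]
    - [20,-150,60]
    - [36,-171.5,60]
  turn: [0,0,0,0,0,0,0,0,0,0]

```text
t: 9.05
position: [591.1, -237.5, 144.6]
orientation: [[-0.05, 0.999, 0.0], [0.999, 0.05, -0.0], [-0.0, 0.0, -1.0]]
ft_force: [-0.1, 1.0, -0.2]
width: 88.3
```

```bash
python3 - <<'E'
from h import *
for n in('scene','top'):
    p,d=read_camera(n); cv2.imwrite(f'pics/{n}3.png',p); np.save(f'pics/{n}3.npy',d)
    q=p[180:340,200:440] if n=='scene' else p[140:350,170:470]
    cv2.imwrite(f'pics/c{n}3.png',cv2.resize(q,None,fx=2.6,fy=2.6,interpolation=cv2.INTER_CUBIC))
E
```

```text
(no output)
```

View pics/cscene3.png

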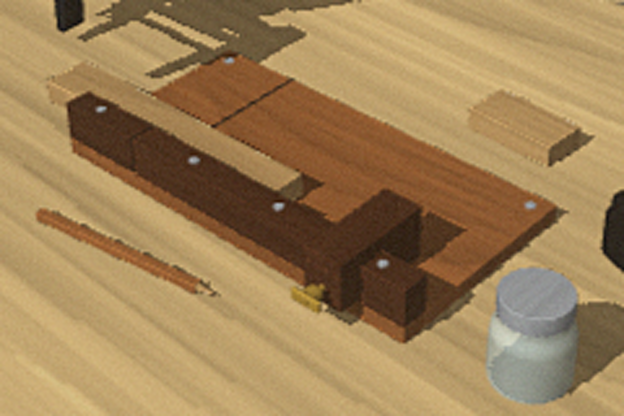

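View pics/ctop3.png

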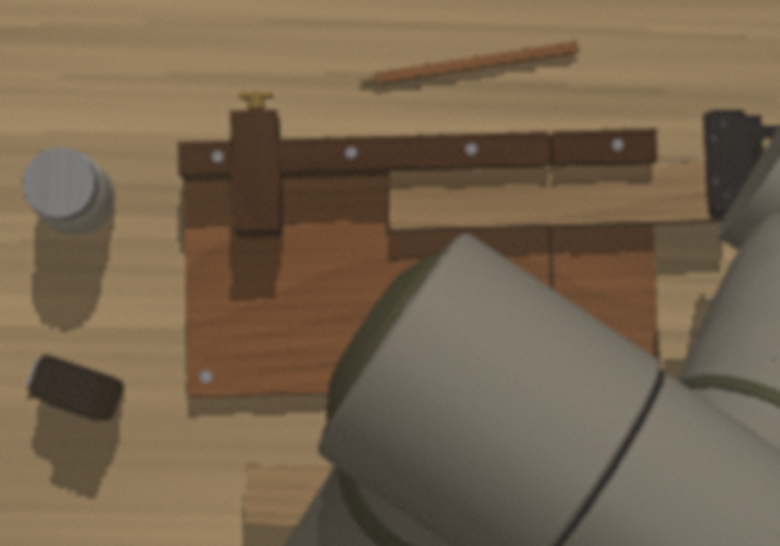

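The lath lies along the fence and its left end is at about (389, 200) in the crop. I'll close the fingers beyond the free end and then descend.

>>> step_arm:
  xyz:
    - [0,0,0]
    - [0,0,0]
    - [0,0,0]
    - [0,0,0]
    - [0,0,0]
    - [0,0,0]
    - [0,0,0]
    - [0,0,-25]
    - [0,0,-50]
    - [0,0,-60]
  turn: [0,0,0,0,0,0,0,0,0,0]
  claw: 0

```text
t: 10.4
position: [590.9, -234.8, 83.5]
orientation: [[-0.052, 0.999, -0.002], [0.999, 0.052, 0.001], [0.001, -0.002, -1.0]]
ft_force: [0.3, -0.1, -0.1]
width: 0.4
```

```bash
python3 - <<'E'
from h import *
p,d=read_camera('scene'); q=p[140:300,140:380]
cv2.imwrite('pics/cscene4.png',cv2.resize(q,None,fx=2.6,fy=2.6,interpolation=cv2.INTER_CUBIC))
u=np.array([(389,172),(389,228)])/2.6+[169.7,139.7]
X=ray('top',u,36);e=X[:,0]*-.0515+X[:,1]*.9987;print('stop end ey',e, 'ex',X[:,0]*.9987+X[:,1]*.0515)
s=env.state();print(s['position'],s['width'],s['ft_force'])
E
```

```text
stop end ey [35.32987704 36.50912308] ex [603.50068727 560.78056615]
[ 590.7990457  -234.80557795   82.90632049] 0.11240726104011918 [ 0.75791424  0.65953145 -1.64730331]
```

View pics/cscene4.png

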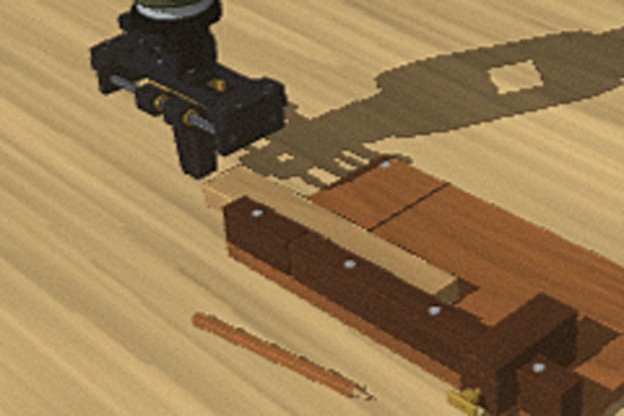

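The closed fingers (crop ≈ (200, 160)) stand just beyond the free end and in line with it. I'll slide the lath toward the stop.

>>> step_arm:
  xyz:
    - [-0.4,8,0]
    - [-0.8,16,0]
    - [-1.2,23,0]
    - [-1.5,29,0]
    - [-1.8,35,0]
    - [-2.1,41,0]
    - [-2.4,47,0]
    - [-2.7,53,0]
    - [-3,59,0]
    - [-3.3,64,0]
  turn: [0,0,0,0,0,0,0,0,0,0]

```text
t: 11.7
position: [588.0, -170.6, 84.8]
orientation: [[-0.052, 0.999, 0.0], [0.999, 0.052, -0.0], [-0.0, 0.0, -1.0]]
ft_force: [0.0, -2.2, 2.6]
width: 0.4
```

>>> step_arm:
  xyz:
    - [-0.2,4,0]
    - [-0.4,8,0]
    - [-0.6,12,0]
    - [-0.8,16,0]
    - [-1.0,20,0]
    - [-1.2,23,0]
    - [-1.3,26,0]
    - [-1.5,28,0]
    - [-1.5,29,0]
    - [-1.5,29,0]
  turn: [0,0,0,0,0,0,0,0,0,0]

```text
t: 12.95
position: [586.4, -141.9, 84.7]
orientation: [[-0.052, 0.999, -0.0], [0.999, 0.052, 0.0], [0.0, -0.0, -1.0]]
ft_force: [0.4, -2.6, 1.3]
width: 0.2
```

```bash
python3 - <<'E'
from h import *
for n in('scene','top'):
    p,d=read_camera(n); cv2.imwrite(f'pics/{n}5.png',p)
    q=p[180:340,200:440] if n=='scene' else p[140:350,170:470]
    cv2.imwrite(f'pics/c{n}5.png',cv2.resize(q,None,fx=2.6,fy=2.6,interpolation=cv2.INTER_CUBIC))
s=env.state();print(s['position'],s['width'],s['ft_force'])
E
```

```text
[ 586.39973926 -141.90901446   84.58193534] 0.420287687523847 [-0.10406666 -1.19238837  0.4717176 ]
```

View pics/cscene5.png

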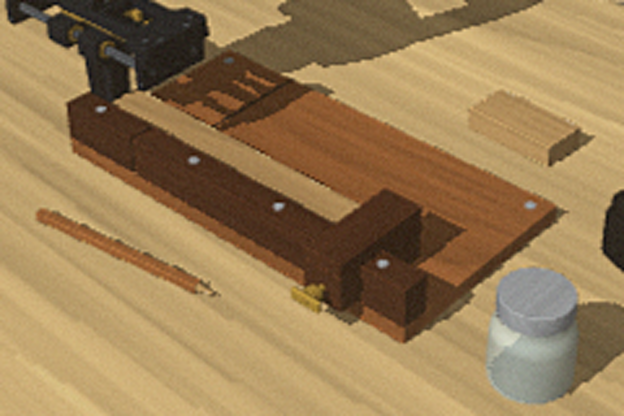

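View pics/ctop5.png

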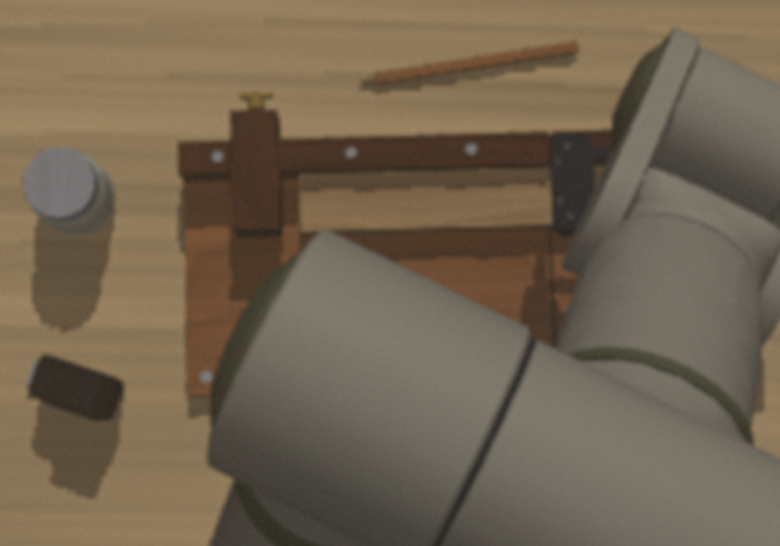

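The lath end (crop x ≈ 301) is about 10–12 mm short of the stop face (≈ 283). I'll go 8 mm and then creep.

>>> step_arm:
  xyz:
    - [-0.1,1,0]
    - [-0.1,2,0]
    - [-0.2,3,0]
    - [-0.2,4,0]
    - [-0.3,5,0]
    - [-0.3,6,0]
    - [-0.4,7,0]
    - [-0.4,8,0]
    - [-0.4,8,0]
    - [-0.4,8,0]
  turn: [0,0,0,0,0,0,0,0,0,0]

```text
t: 14.3
position: [586.1, -134.0, 84.8]
orientation: [[-0.052, 0.999, 0.0], [0.999, 0.052, 0.0], [0.0, 0.0, -1.0]]
ft_force: [-0.5, -0.7, -0.2]
width: 0.3
```

>>> step_arm:
  xyz:
    - [0,0.4,0]
    - [0,0.8,0]
    - [-0.1,1.2,0]
    - [-0.1,1.6,0]
    - [-0.1,2,0]
    - [-0.1,2.3,0]
    - [-0.1,2.6,0]
    - [-0.1,2.8,0]
    - [-0.1,3,0]
    - [-0.1,3,0]
  turn: [0,0,0,0,0,0,0,0,0,0]

```text
t: 15.55
position: [586.0, -131.0, 84.8]
orientation: [[-0.052, 0.999, -0.0], [0.999, 0.052, 0.0], [0.0, -0.0, -1.0]]
ft_force: [0.0, -0.6, -0.4]
width: 0.2
```

>>> step_arm:
  xyz:
    - [0,0.3,0]
    - [0,0.6,0]
    - [0,0.9,0]
    - [-0.1,1.2,0]
    - [-0.1,1.4,0]
    - [-0.1,1.6,0]
    - [-0.1,1.8,0]
    - [-0.1,2,0]
    - [-0.1,2,0]
    - [-0.1,2,0]
  turn: [0,0,0,0,0,0,0,0,0,0]

```text
t: 16.8
position: [585.9, -129.0, 84.8]
orientation: [[-0.052, 0.999, -0.0], [0.999, 0.052, 0.0], [0.0, -0.0, -1.0]]
ft_force: [-0.4, -0.7, 0.5]
width: 0.6
```

>>> step_arm:
  xyz:
    - [0,0.3,0]
    - [0,0.6,0]
    - [0,0.9,0]
    - [-0.1,1.2,0]
    - [-0.1,1.4,0]
    - [-0.1,1.6,0]
    - [-0.1,1.8,0]
    - [-0.1,2,0]
    - [-0.1,2,0]
    - [-0.1,2,0]
  turn: [0,0,0,0,0,0,0,0,0,0]

```text
t: 18.05
position: [585.8, -127.6, 84.7]
orientation: [[-0.052, 0.999, 0.0], [0.999, 0.052, -0.001], [-0.001, 0.0, -1.0]]
ft_force: [-0.8, -5.2, -0.2]
width: 0.5
```

```bash
python3 - <<'E'
from h import *
for n in('scene','top'):
    p,d=read_camera(n); cv2.imwrite(f'pics/{n}6.png',p)
    q=p[180:340,200:440] if n=='scene' else p[180:250,230:420]
    cv2.imwrite(f'pics/c{n}6.png',cv2.resize(q,None,fx=3 if n=='scene' else 4,fy=3 if n=='scene' else 4,interpolation=cv2.INTER_CUBIC))
s=env.state();print(s['position'],s['width'],s['ft_force'])
E
```

```text
[ 585.84718309 -127.58585038   84.79226099] 0.42262690325004076 [-0.01692042 -5.81895599 -1.3249238 ]
```

View pics/cscene6.png

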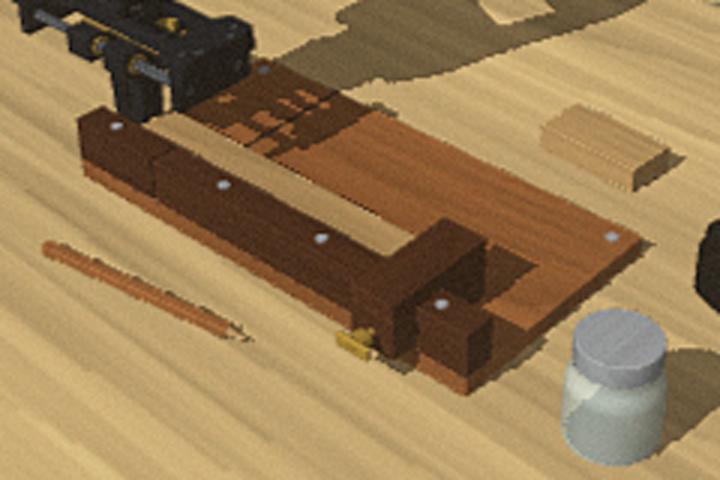

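View pics/ctop6.png

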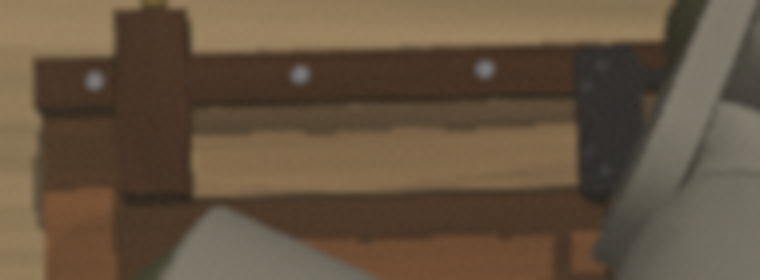

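A steady 5.8 N at the end shows the lath is tight on the stop. Sliding may have opened a hairline gap at the fence, so I'll retreat and press it once more from the front with open fingers.

>>> step_arm:
  xyz:
    - [0.1,-2,0]
    - [0.4,-8,0]
    - [1,-20,0]
    - [1,-20,30]
    - [1,-20,60]
    - [-30,30,60]
    - [-66,75,60]
    - [-66,130,60]
    - [-66,140,60]
    - [-66,140,60]
  turn: [0,0,0,0,0,0,0,0,0,0]

```text
t: 19.4
position: [520.2, 12.6, 144.8]
orientation: [[-0.053, 0.999, 0.0], [0.999, 0.053, -0.0], [-0.0, 0.0, -1.0]]
ft_force: [-0.7, -0.9, 0.6]
width: 0.3
```

>>> step_arm:
  xyz:
    - [0,0,0]
    - [0,0,0]
    - [0,0,0]
    - [0,0,0]
    - [0,0,-10]
    - [0,0,-30]
    - [0,0,-50]
    - [0,0,-60]
    - [0,0,-60]
    - [0,0,-60]
  turn: [0,0,0,0,0,0,0,0,0,0]
  claw: 100

```text
t: 20.65
position: [520.0, 12.9, 85.2]
orientation: [[-0.052, 0.999, 0.001], [0.999, 0.052, -0.0], [-0.0, 0.001, -1.0]]
ft_force: [0.4, -0.1, 0.2]
width: 88.1
```

>>> step_arm:
  xyz:
    - [5,0.3,0]
    - [10,0.5,0]
    - [15,0.8,0]
    - [19,1,0]
    - [22,1.1,0]
    - [24,1.2,0]
    - [26,1.3,0]
    - [27.5,1.4,0]
    - [28.5,1.5,0]
    - [28.5,1.5,0]
  turn: [0,0,0,0,0,0,0,0,0,0]

```text
t: 21.9
position: [548.3, 14.5, 84.7]
orientation: [[-0.052, 0.999, 0.0], [0.999, 0.052, 0.0], [-0.0, 0.0, -1.0]]
ft_force: [-0.3, -0.8, -0.3]
width: 88.2
```

>>> step_arm:
  xyz:
    - [0.3,0.02,0]
    - [0.6,0.03,0]
    - [0.9,0.05,0]
    - [1.2,0.06,0]
    - [1.5,0.08,0]
    - [1.7,0.09,0]
    - [1.9,0.1,0]
    - [2.1,0.11,0]
    - [2.1,0.11,0]
    - [2.1,0.11,0]
  turn: [0,0,0,0,0,0,0,0,0,0]

```text
t: 23.15
position: [550.0, 14.6, 84.7]
orientation: [[-0.052, 0.999, -0.001], [0.999, 0.052, 0.0], [0.0, -0.001, -1.0]]
ft_force: [-4.0, -1.2, 1.7]
width: 87.8
```

>>> step_arm:
  xyz:
    - [0.3,0.02,0]
    - [0.6,0.03,0]
    - [0.8,0.04,0]
    - [0.8,0.04,0]
    - [0.8,0.04,0]
    - [0.8,0.04,0]
    - [0.8,0.04,0]
    - [0.8,0.04,0]
    - [0.8,0.04,0]
    - [0.8,0.04,0]
  turn: [0,0,0,0,0,0,0,0,0,0]

```text
t: 24.4
position: [550.2, 14.6, 84.7]
orientation: [[-0.053, 0.999, -0.003], [0.999, 0.053, -0.0], [0.0, -0.003, -1.0]]
ft_force: [-7.7, -1.8, 5.2]
width: 88.2
```

```bash
python3 - <<'E'
from h import *
s=env.state();print(s['position'],s['ft_force'],s['wrist_torque'])
E
```

```text
[550.18311934  14.60115347  84.71382042] [-7.65494626 -1.78844115  5.18124379] [-0.17189751  1.19529925  0.25001844]
```

The force on the fence is balanced enough that both fingers are bearing, though more on the left. I'll also press farther right to seat the free-end side.

>>> step_arm:
  xyz:
    - [-2,-0.1,0]
    - [-6,-0.3,0]
    - [-10,-0.5,0]
    - [-9,-20,0]
    - [-7.5,-46.5,0]
    - [-7.5,-46.5,0]
    - [-3,-46.2,0]
    - [0,-46,0]
    - [1,-46,0]
    - [1.4,-46,0]
  turn: [0,0,0,0,0,0,0,0,0,0]

```text
t: 25.65
position: [552.4, -30.9, 84.7]
orientation: [[-0.053, 0.999, -0.001], [0.999, 0.053, 0.0], [0.0, -0.001, -1.0]]
ft_force: [-1.0, 0.3, 0.2]
width: 88.2
```

>>> step_arm:
  xyz:
    - [0.2,0,0]
    - [0.4,0,0]
    - [0.6,0,0]
    - [0.8,0,0]
    - [1,0.1,0]
    - [1.1,0.1,0]
    - [1.2,0.1,0]
    - [1.2,0.1,0]
    - [1.2,0.1,0]
    - [1.2,0.1,0]
  turn: [0,0,0,0,0,0,0,0,0,0]

```text
t: 26.9
position: [552.6, -31.1, 84.6]
orientation: [[-0.053, 0.999, -0.003], [0.999, 0.053, 0.0], [0.001, -0.003, -1.0]]
ft_force: [-7.4, 1.8, 4.5]
width: 88.3
```

```bash
python3 - <<'E'
from h import *
s=env.state();print(s['position'],s['ft_force'],s['wrist_torque'])
E
```

```text
[552.63002745 -31.08045559  84.61562204] [-7.39826508  1.77079959  4.5423843 ] [0.29873681 1.09917516 0.22514895]
```

The lath is seated on the fence: TCP offset across the board is 550.2–550.4 at all three places I pressed. A last light press on the end will make sure of the stop.

>>> step_arm:
  xyz:
    - [-1,-0.1,0]
    - [-6,-0.3,0]
    - [-20,-1,0]
    - [-30,-1.5,20]
    - [-30,-1.5,60]
    - [-10,-50,60]
    - [15,-100,60]
    - [33,-135,60]
    - [33,-135,60]
    - [33,-135,60]
  turn: [0,0,0,0,0,0,0,0,0,0]

```text
t: 28.15
position: [586.4, -165.8, 144.6]
orientation: [[-0.052, 0.999, -0.0], [0.999, 0.052, 0.0], [0.0, -0.0, -1.0]]
ft_force: [-0.7, -0.2, 0.2]
width: 88.0
```

>>> step_arm:
  xyz:
    - [0,0,0]
    - [0,0,0]
    - [0,0,0]
    - [0,0,0]
    - [0,0,0]
    - [0,0,0]
    - [0,0,-20]
    - [0,0,-45]
    - [0,0,-60]
    - [0,0,-60]
  turn: [0,0,0,0,0,0,0,0,0,0]
  claw: 0

```text
t: 29.4
position: [586.5, -166.2, 84.0]
orientation: [[-0.052, 0.999, -0.002], [0.999, 0.052, 0.001], [0.001, -0.002, -1.0]]
ft_force: [0.0, -1.1, -0.2]
width: 0.7
```

>>> step_arm:
  xyz:
    - [-0.3,5,0]
    - [-0.5,10,0]
    - [-0.8,15,0]
    - [-1,20,0]
    - [-1.3,25,0]
    - [-1.5,29,0]
    - [-1.7,32,0]
    - [-1.8,34,0]
    - [-1.9,35.5,0]
    - [-1.9,36,0]
  turn: [0,0,0,0,0,0,0,0,0,0]

```text
t: 30.65
position: [584.9, -130.3, 84.7]
orientation: [[-0.052, 0.999, -0.0], [0.999, 0.052, -0.0], [-0.0, -0.0, -1.0]]
ft_force: [-0.9, -0.2, 0.4]
width: 0.5
```

>>> step_arm:
  xyz:
    - [0,0.5,0]
    - [0,1,0]
    - [-0.1,1.5,0]
    - [-0.1,2,0]
    - [-0.1,2.4,0]
    - [-0.1,2.8,0]
    - [-0.2,3.1,0]
    - [-0.2,3.3,0]
    - [-0.2,3.3,0]
    - [-0.2,3.3,0]
  turn: [0,0,0,0,0,0,0,0,0,0]

```text
t: 31.9
position: [584.8, -127.6, 84.8]
orientation: [[-0.052, 0.999, 0.0], [0.999, 0.052, -0.001], [-0.001, 0.0, -1.0]]
ft_force: [-0.9, -5.0, -1.6]
width: 0.5
```

Same position (y = -127.6) and 5 N again, so the lath is on the stop. Now I'll take the hand well away.

>>> step_arm:
  xyz:
    - [0.1,-1,0]
    - [0.2,-3,0]
    - [0.5,-10,0]
    - [1,-20,0]
    - [1,-30,20]
    - [0,-40,60]
    - [-30,-60,110]
    - [-70,-80,160]
    - [-110,-100,200]
    - [-150,-120,220]
  turn: [0,0,0,0,0,0,0,0,0,0]

```text
t: 33.15
position: [433.4, -248.1, 307.1]
orientation: [[-0.052, 0.999, 0.002], [0.999, 0.052, -0.002], [-0.003, 0.002, -1.0]]
ft_force: [-0.6, 0.1, -0.9]
width: 0.3
```

>>> step_arm:
  xyz:
    - [-20,-50,0]
    - [-40,-100,0]
    - [-50,-130,0]
    - [-60,-150,0]
    - [-60,-150,0]
    - [-60,-150,0]
    - [-60,-150,0]
    - [-60,-150,0]
    - [-60,-150,0]
    - [-60,-150,0]
  turn: [0,0,0,0,0,0,0,0,0,0]

```text
t: 34.4
position: [374.8, -396.8, 304.8]
orientation: [[-0.052, 0.999, 0.0], [0.999, 0.052, -0.0], [-0.0, 0.0, -1.0]]
ft_force: [0.1, -0.3, -0.3]
width: 0.3
```

```bash
python3 - <<'E'
from h import *
for n in('scene','top'):
    p,d=read_camera(n); cv2.imwrite(f'pics/{n}7.png',p); np.save(f'pics/{n}7.npy',d)
    a=cv2.imread(f'pics/{n}0.png'); 
    q=p[180:340,200:440] if n=='scene' else p[140:350,170:470]
    cv2.imwrite(f'pics/c{n}7.png',cv2.resize(q,None,fx=3.3 if n=='scene' else 2.6,fy=3.3 if n=='scene' else 2.6,interpolation=cv2.INTER_CUBIC))
s=env.state();print(s['t'],s['position'],s['ft_force'])
E
```

```text
34.5 [ 374.69595938 -396.94258018  304.71852581] [ 0.22163376  0.24378209 -0.99015343]
```

View pics/cscene7.png

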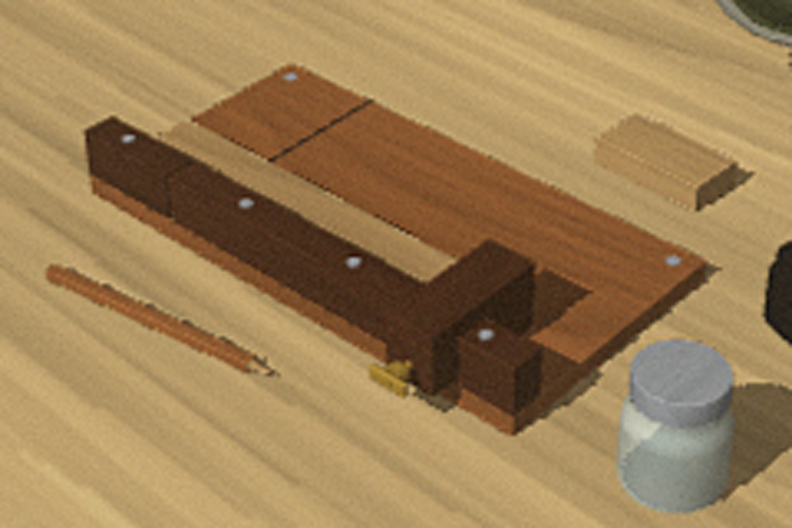

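View pics/ctop7.png

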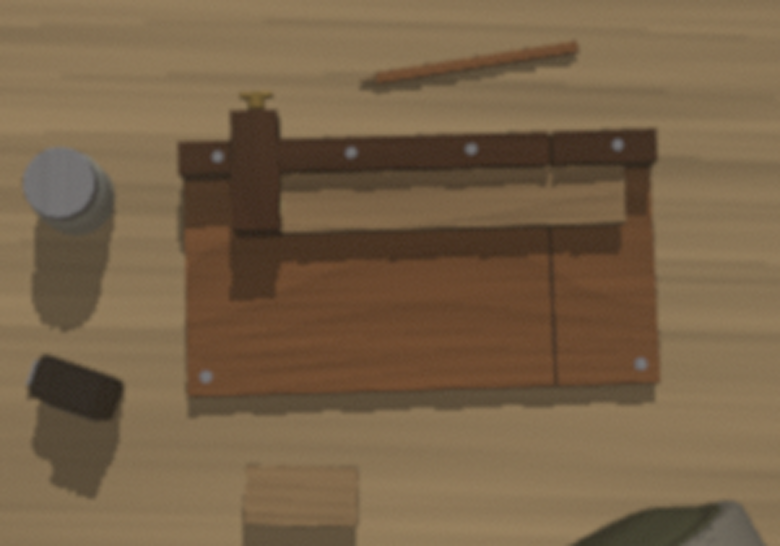

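The lath lies along the fence from (282, 200) to (625, 195) in the top crop. There is no visible gap at the fence or the stop, and the bystanders are unmoved. I'll do a quick numeric check and then hand in.

```bash
python3 - <<'E'
from h import *
u=np.array([(283,233),(625,222),(627,168)])/2.6+[169.7,139.7]
X=ray('top',u,36);print('ex',X[:,0]*.9987+X[:,1]*.0515,'ey',X[:,0]*-.0515+X[:,1]*.9987)
a,b=cv2.imread('pics/top0.png'),cv2.imread('pics/top7.png')
D=cv2.absdiff(a,b).max(2)
for n,(x0,y0,x1,y1) in dict(offcut=(258,312,312,346),tape=(176,270,222,305),jar=(176,192,216,235),pencil=(300,150,400,176)).items(): print(n,(D[y0:y1,x0:x1]>25).sum())
print(env.close_job())
E
```

```text
ex [559.16515595 560.48083098 601.69155295] ey [ 116.30719103 -141.4789068  -144.84165946]
offcut 0
tape 0
jar 0
pencil 0
the job is handed in; nothing more can be done
None
```

I pushed the lath back against the fence and slid it along until its end met the length stop. I then pressed it lightly once more on both and took the hand away. The job was handed in at about 34.5 s.

- **Fence:** pressing gave about 7–8 N, and the fingers stopped at the same distance across the board (550.2–550.4 mm) at all three places. In the last picture, the lath's front edge is about 1.3 mm out of parallel with the fence from end to end. That is within the reading error of about 2 mm.
- **Stop:** pressing on the free end gave 5–6 N, and the fingers stopped at y = -127.6 mm both times. In the last picture, the free end measures 257.5–261 mm from the stop against the lath's length of 260 mm.
- **Other things:** the before-and-after top pictures show no change at the offcut, tape, jar or pencil, and the gripper touches nothing.
- **Limits:** the cameras cannot show a gap under about 1 mm, so the contact at fence and stop rests on the force readings. No check failed or disagreed.

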